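Back off the spindle collar

TASK

A second wheel is to go on the polishing spindle that carries the single thick wheel. Loosen the set screw of that spindle's shaft collar by turning its T-shaped head about a quarter turn anticlockwise, then slide the collar along the shaft, away from the wheel, all the way back to the bearing block, and let go, leaving the screw loose. Leave the other spindle, with the two thin discs, as it is.

Things in the scene. Friction and masses are not known exactly. Their poses are not given: they have to be found in the camera images.
- thick_spindle: Fixed spindle with ONE THICK felt wheel (60 dia x 25; all in mm); origin: underside centre of the 190x80x12 base plate. x runs along the shaft (14 dia, axis 62 up) from wheel to bearing block (grey, top 83 up): the way the collar slides. Wheel's near face at x=-63, top 92 up; steel collar (34 dia x 24 wide) starts at x=-31; block from x=40. The other spindle is alike with two thin discs.
- thick_tbar (a point): Centre of the steel T-bar head of the set screw standing upright on that collar: bar 40 long, 10 thick, 16 mm high, centre 118 above the bench; below it only a 9 mm stem down to the collar's top at 79. The screw turns about the vertical through this point. x along the bar, z up; x turns with the screw. Pulling the T-bar along the shaft slides the loosened collar.
- thick_screw (a joint): Turn of that set screw, rad: 0 tight (bar along the shaft), grows anticlockwise seen from above, stop at 1.6; starts at 0 to 0.12. The collar is held fast until about 0.75 and slides beyond. The screw stays where it is left (friction about 0.03 N m).
- thick_collar (a joint): Slide of that collar along the shaft, m: 0 against the wheel's hub sleeve (start), 0.058 fully back at the bearing block (stop). Loosened, it slides with about 2 N and stays where it is left.
- twin_screw (a joint): Turn of the set screw on the other spindle (two thin discs), rad; starts at 0 to 0.12 and is to stay as it is.

How it is judged:
By the outcome, as a careful person would: the job done as asked, in the order asked, and still so for the second after the job is handed in, with the robot touching nothing.
It also fails if it takes over 40 s, if anything falls off the work surface, if the arm or the gripper's body presses on something with over 40 N, if the wrist force passes 120 N, or if a joint passes its speed limit or range.

ROBOT

A 6-joint arm with a two-finger parallel gripper is mounted at the origin on a cart in front of the work surface, level with it; the furniture and walls round the work are solid. World frame = base frame: x ahead of the robot, y to its left, z up, the work surface at z = 0. Lengths are in m, angles in rad, forces in N, time in s.
With the tool pointing down it reaches from about 0.35 to 0.8 m from the base axis. Payload 7.3 kg.
Tool frame: the origin (TCP) lies between the finger pads; the fingertips stand 25 mm ahead of it and the grasp point (between the pads) lies 6 mm ahead of it (r.tip_extent is the distance from the TCP to the fingertips, in m); z points along the fingers, y is the line along which they close (so a half turn about z gives the same grasp; the last joint's range is limited). The gripper opens to 85 mm and grips with 20 to 120 N. Pads are 22 mm wide; open, the fingers measure 114 mm over their backs; the gripper's body (76 mm by 85 mm) begins 54 mm behind the grasp point. The pads swing forward as they close: fully open they stand 13 mm farther back than shut.
Start: joints at [1.088, 0.342, 1.524, -0, 1.275, -0.146], TCP at [0.173, 0.496, 0.256] pointing down, gripper open.
Joint ranges: [-2.53, 2.53], [-0.77, 2.02], [0.04, 2.7], [-1, 4.14], [0.28, 2.66], [-3.11, 3.11]. Speed limits (rad/s): [2.57, 2.57, 3.14, 3.14, 3.14, 3.14].

INTERFACE

Orientations are given as a unit quaternion [x, y, z, w].
In Python, from workcell import r, command_gripper, optics gives the robot as it stands. The module is installed in compiled form; this text tells all that it offers. Calls block until the motion is done:
- r.reach(position, orientation): joint-space move of the TCP to a pose.
- r.move_straight(position, orientation=None, speed=0.15, max_force=None): straight line of the TCP; orientation=None keeps the orientation; speed is the mean speed in m/s. With max_force (N) it stops when the force on the tool has changed by that much, and returns True; else False.
- r.movej(angles): joint-space move.
- command_gripper(opening, force=None): finger opening in m; force is the grip in N (None keeps the last); returns when the fingers have stopped.
- r.hold(seconds).
- r.solve_ik(position, orientation): joint angles nearest the present ones, or None.
- r.read_state(): the state.
- optics.get_image(name): name is "side" or "top" or "wrist"; returns (picture, depth): 384x512x3 uint8, red, green, blue; 384x512 float32, m along the optical axis (not along the pixel's ray), 0 where there is no reading.
- optics.camera_model(name): a dict with "K" (3x3 intrinsics, pixels), "k1" (the pictures are not rectified: a ray, as slopes to the right and down, at radius r is drawn at 1 + k1 r^2 times it, then the intrinsics apply), "R" (3x3) and "t" (3): a world point X has camera coordinates R X + t; the wrist camera has in their place "tool_from_camera" (4x4, takes a point from camera to tool coordinates, whose origin is the TCP and whose axes are the flange's). Camera axes: x right, y down, z forward; pixel columns grow to the right and rows downward; lengths in m; the calibration is good to about 2 mm. A picture is of the moment at which its call begins: read the wrist's pose just before it. camera_model takes no time and is no camera call.
A pose or a line that the arm cannot do raises r.PlanningError and nothing moves.
- r.finish_job(): hands the job in; it is judged then, once.
The state is a dict: "time_s": time; "joint_positions": joint angles; "dq": joint speeds; "tau": joint torques, N m; "eef_pos": TCP position; "eef_rot": TCP orientation; "contact_force": force on the tool from outside, world axes, zero at the start; "torque": the same for the moment, N m; "grip_width": finger opening in m; "grip_force": force on a finger pad.
Only numpy, scipy, OpenCV 4.12 (cv2) and the standard library are available. Lean on these libraries where they do the work, as an engineer would, in place of code of your own. Each camera call takes 0.05 s, during which the arm holds its last target. There are 200 camera calls.

## Working session

There is one attempt and no reset: what is moved stays moved. The work goes in short steps, each a Python script; the robot and the scene stay as the last script left them, time stands still between calls to the robot, and variables do not carry over. Pictures are saved under pics/ and viewed, at most 10 in all, crops included, and the job is handed in when it is done.

```bash
mkdir -p pics
cat > h.py <<'E'
import numpy as np, cv2, pickle
from workcell import r, command_gripper, optics
from scipy.spatial.transform import Rotation as Ro
def snap(n,f):
    s=r.read_state(); im,d=optics.get_image(n); m=optics.camera_model(n)
    if n=="wrist":
        T=np.eye(4);T[:3,:3]=Ro.from_quat(s["eef_rot"]).as_matrix();T[:3,3]=s["eef_pos"]
        T=T@np.array(m["tool_from_camera"])
    else:
        T=np.eye(4);T[:3,:3]=np.array(m["R"]).T;T[:3,3]=-T[:3,:3]@np.array(m["t"])
    pickle.dump((im,d,np.array(m["K"]),m["k1"],T),open(f"pics/{f}.pkl","wb"))
    cv2.imwrite(f"pics/{f}.png",im[:,:,::-1])
def cloud(f):
    im,d,K,k1,T=pickle.load(open(f"pics/{f}.pkl","rb"))
    v,u=np.mgrid[:d.shape[0],:d.shape[1]]
    p=cv2.undistortPoints(np.stack([u,v],-1).reshape(-1,1,2).astype(np.float64),K,np.array([k1,0,0,0.])).reshape(*d.shape,2)
    P=np.dstack([p*d[...,None],d])
    return im,d,P@T[:3,:3].T+T[:3,3]
E
python3 - <<'E'
from h import *
snap("top","top0"); snap("side","side0")
a=cv2.imread("pics/top0.png");b=cv2.imread("pics/side0.png")
for m in("top","side","wrist"):print(optics.camera_model(m))
s=r.read_state();print(s["time_s"],s["eef_pos"],s["eef_rot"])
cv2.imwrite("pics/both.png",cv2.resize(np.vstack([a,b]),None,fx=.78,fy=.78))
E
```

```text
{'K': array([[377.5800404 ,   0.        , 249.92416528],
       [  0.        , 377.5800404 , 197.76010971],
       [  0.        ,   0.        ,   1.        ]]), 'k1': -0.10541378054033462, 'R': array([[-0.00122488, -0.99986968, -0.01609711],
       [-0.98344333,  0.00412144, -0.18116906],
       [ 0.1812118 ,  0.01560868, -0.98332022]]), 't': array([-0.05619208,  0.4569553 ,  0.9475536 ])}
{'K': array([[365.83123244,   0.        , 257.82904731],
       [  0.        , 365.83123244, 189.73011129],
       [  0.        ,   0.        ,   1.        ]]), 'k1': 0.01576368524566974, 'R': array([[ 0.87215262, -0.48918959, -0.00658446],
       [-0.25292641, -0.43932807, -0.86198554],
       [ 0.41878162,  0.75344833, -0.50689009]]), 't': array([-0.41222232,  0.14548414,  0.76974797])}
{'K': array([[279.25212619,   0.        , 255.66215814],
       [  0.        , 279.25212619, 191.32311905],
       [  0.        ,   0.        ,   1.        ]]), 'k1': -0.06869245403921719, 'tool_from_camera': array([[ 6.17840414e-04, -9.59949485e-01, -2.80172457e-01,
         7.21215549e-02],
       [ 9.99999773e-01,  6.67918025e-04, -8.32604693e-05,
         3.85720044e-04],
       [ 2.67058078e-04, -2.80172342e-01,  9.59949680e-01,
        -1.18444184e-01],
       [ 0.00000000e+00,  0.00000000e+00,  0.00000000e+00,
         1.00000000e+00]])}
0.1 [0.17333494 0.49523853 0.25571281] [ 1.67599280e-01  9.85854983e-01 -6.27264625e-04 -1.98636192e-04]
```

View pics/both.png

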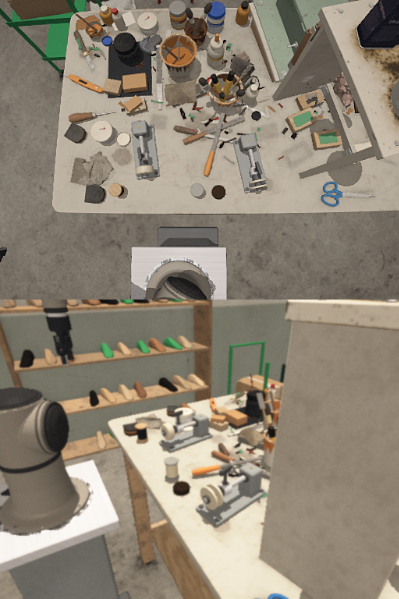

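The top view shows two spindles, around full-resolution pixels (186,192) and (320,208). I'll enlarge both.

Run:
```python
from h import *
a=cv2.imread("pics/top0.png")
c=np.hstack([cv2.resize(a[145:245,150:220],None,fx=5.6,fy=5.6,interpolation=2),cv2.resize(a[160:260,285:355],None,fx=5.6,fy=5.6,interpolation=2)])
cv2.imwrite("pics/c1.png",c)
```

```text
(no output)
```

View pics/c1.png

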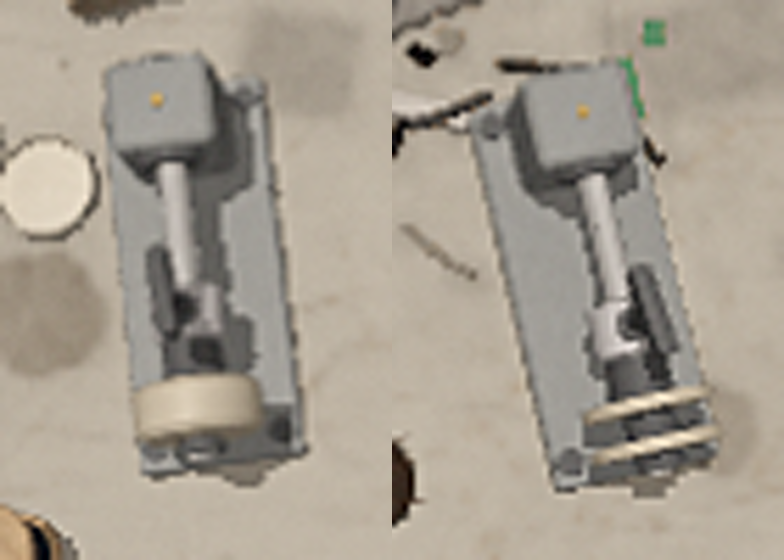

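The left one is the thick wheel: wheel near pixel (185,218), block top near (178,163), and the T-bar at about (179,197), parallel to the shaft. Next I'll get positions from the depth.

Run:
```python
from h import *
im,d,P=cloud("top0")
reg=np.zeros(d.shape,bool);reg[150:235,165:207]=1
X,Y,Z=P[...,0],P[...,1],P[...,2]
def show(n,m):
    q=P[m&reg]; print(n,len(q),q.mean(0).round(4),cv2.minAreaRect((q[:,:2]*1000).astype(np.float32)), q[:,2].max().round(3))
vv,uu=np.mgrid[:384,:512]
show("tbar",(Z>.108)&(Z<.14))
show("block",(Z>.075)&(Z<.09)&(vv<175))
show("plate",(Z>.006)&(Z<.018))
show("wheel",(Z>.06)&(vv>208))
for p in [(163,178),(182,181),(192,183),(197,178),(193,177),(215,185)]: print(p,P[p].round(4))
```

```text
tbar 79 [0.445  0.1126 0.1245] ((445.2820129394531, 113.45614624023438), (38.45756149291992, 10.388406753540039), 9.722677230834961) 0.13
block 311 [0.5417 0.1264 0.0798] ((541.864990234375, 126.98377990722656), (51.918609619140625, 49.94415283203125), 11.149860382080078) 0.087
plate 1047 [0.4723 0.1095 0.0123] ((476.6286315917969, 118.60657501220703), (195.4891815185547, 114.64998626708984), 2.639615058898926) 0.018
wheel 319 [0.3967 0.0987 0.1108] ((356.08795166015625, 22.300193786621094), (241.89483642578125, 48.38019943237305), 61.79853057861328) 1.014
(163, 178) [0.5412 0.127  0.0814]
(182, 181) [0.4934 0.1197 0.0708]
(192, 183) [0.4671 0.1137 0.0706]
(197, 178) [0.4432 0.1138 0.1293]
(193, 177) [0.4532 0.1168 0.1282]
(215, 185) [0.4047 0.1026 0.0922]
```

```bash
cat >> h.py <<'E'
def down(deg): # tool x heading in world, pointing down
    a=np.radians(deg); x=np.array([np.cos(a),np.sin(a),0]); z=np.array([0,0,-1.])
    return Ro.from_matrix(np.stack([x,np.cross(z,x),z],1)).as_quat()
E
python3 - <<'E'
from h import *
for base in (10,190):
    for dd in (0,45,85,95):
        for off in (0,.058):
            print(base,dd,off,np.round(r.solve_ik([.445+off,.113+off*.17,.124],down(base+dd)) if r.solve_ik([.445+off,.113+off*.17,.124],down(base+dd)) is not None else 9,2))
r.reach([.445,.1132,.25],down(190)); snap("wrist","w0")
print(r.read_state()["time_s"],r.read_state()["joint_positions"])
im,d,P=cloud("w0"); Z=P[...,2]
m=((Z>.108)&(Z<.135)).astype(np.uint8)
n,l,st,c=cv2.connectedComponentsWithStats(m)
for i in range(1,n):
    if st[i,4]>80:
        q=P[l==i]; print(st[i],q.mean(0).round(4),cv2.minAreaRect((q[:,:2]*1000).astype(np.float32)),q[:,2].max())
E
```

```text
10 0 0 [ 0.08  0.39  1.88 -0.    0.87  1.48]
10 0 0.058 [ 0.09  0.48  1.72 -0.    0.94  1.49]
10 45 0 [ 0.08  0.39  1.88 -0.    0.87  0.69]
10 45 0.058 [ 0.09  0.48  1.72 -0.    0.94  0.7 ]
10 85 0 [ 0.08  0.39  1.88 -0.    0.87 -0.01]
10 85 0.058 [ 0.09  0.48  1.72 -0.    0.94  0.  ]
10 95 0 [ 0.08  0.39  1.88 -0.    0.87 -0.18]
10 95 0.058 [ 0.09  0.48  1.72 -0.    0.94 -0.17]
190 0 0 [ 0.08  0.39  1.88 -0.    0.87 -1.66]
190 0 0.058 [ 0.09  0.48  1.72 -0.    0.94 -1.65]
190 45 0 [ 0.08  0.39  1.88 -0.    0.87 -2.45]
190 45 0.058 [ 0.09  0.48  1.72 -0.    0.94 -2.44]
190 85 0 9
190 85 0.058 9
190 95 0 [ 0.08  0.39  1.88 -0.    0.87  2.96]
190 95 0.058 [ 0.09  0.48  1.72 -0.    0.94  2.97]
1.8667 [ 8.33885812e-02  2.27324527e-01  1.70440607e+00  1.94942511e-04
  1.20985203e+00 -1.66291868e+00]
[251 170  11  44 457] [0.4434 0.1148 0.126 ] ((445.0805969238281, 114.96845245361328), (39.192073822021484, 9.243647575378418), 10.139986038208008) 0.1288615076081386
[  0 298  23  23 359] [ 0.6316 -0.1389  0.1223] ((633.234130859375, -140.38124084472656), (20.975648880004883, 15.109626770019531), 28.18242645263672) 0.1336376943243423
```

View pics/w0.png

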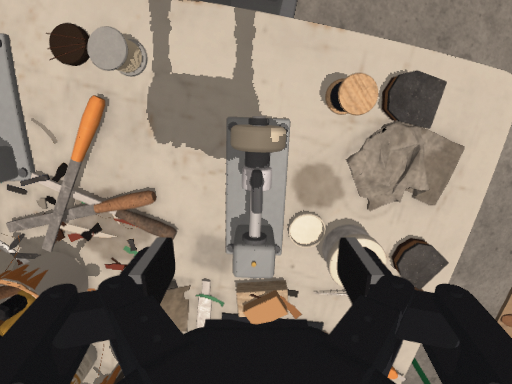

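The wrist view shows the bar at pixel (256,190), the block at (254,255) and the wheel at (258,137). The approach is clear. I'll fit the shaft direction, then grasp with the tool heading 10° (joint 6 has room to turn there).

Run:
```python
from h import *
im,d,P=cloud("w0")
def line(z0,z1,x0,x1,w):
    q=P[(P[...,2]>z0)&(P[...,2]<z1)&(P[...,0]>x0)&(P[...,0]<x1)&(abs(P[...,1]-.115-(P[...,0]-.445)*.13)<w)]; return q
q=line(.063,.074,.465,.51,.012); v=cv2.fitLine(q[:,:2].astype(np.float32),cv2.DIST_HUBER,0,.001,.001).ravel(); print("shaft",len(q),v,np.degrees(np.arctan2(v[1],v[0])))
b=line(.078,.09,.5,.6,.04); print("block",len(b),cv2.minAreaRect((b[:,:2]*1000).astype(np.float32)))
w=line(.075,.098,.36,.42,.04); print("wheel",len(w),cv2.minAreaRect((w[:,:2]*1000).astype(np.float32)))
p=line(.008,.016,.3,.6,.1); print("plate",len(p),cv2.minAreaRect((p[:,:2]*1000).astype(np.float32)))
c=[.4451,.1150]; o=down(10)
r.reach([*c,.20],o); command_gripper(.05)
print(r.move_straight([*c,.125],o,speed=.1,max_force=8))
command_gripper(0,25)
s=r.read_state();print(s["time_s"],s["eef_pos"],s["grip_width"],s["grip_force"],s["contact_force"],s["torque"])
```

```text
shaft 266 [0.93944454 0.34270093 0.49324292 0.12042808] 20.041513
block 1256 ((539.604248046875, 128.73184204101562), (47.492897033691406, 47.81128692626953), 8.648024559020996)
wheel 1338 ((404.6689758300781, 109.88194274902344), (31.98753547668457, 54.39529800415039), 8.031283378601074)
plate 4074 ((448.88018798828125, 145.89219665527344), (235.5961456298828, 138.43324279785156), 8.417622566223145)
False
6.2917 [0.44534621 0.11488729 0.1254467 ] 0.009559387356427529 28.825289011001587 [ 0.4024597  -1.86170219  3.9459685 ] [-0.21756779  0.0745208   0.00787058]
```

Run:
```python
from h import *
p=r.read_state()["eef_pos"]
for a in (40,70,95):
    r.reach([.4451,.1150,.1254],down(a)); s=r.read_state(); print(s["time_s"],a,s["grip_width"],s["grip_force"],np.round(s["contact_force"],2),np.round(s["torque"],3))
a=np.radians(8.2); t=np.array([.4451,.1150,.1254])
hit=r.move_straight(t+.061*np.array([np.cos(a),np.sin(a),0]),down(95),speed=.04,max_force=14)
s=r.read_state(); e=s["eef_pos"]-t; print(hit,s["time_s"],e,np.hypot(*e[:2]),s["grip_width"],np.round(s["contact_force"],2),np.round(s["torque"],3))
snap("wrist","w1"); snap("top","top1")
a=cv2.imread("pics/top1.png")
cv2.imwrite("pics/c2.png",cv2.resize(a[130:240,130:240],None,fx=5,fy=5,interpolation=2))
```

```text
6.8583 40 0.00898688962607268 28.39407116174698 [ 0.86 -3.57  0.65] [-0.703 -0.3    0.036]
7.425 70 0.0097446662084348 28.291407823562622 [ 1.95 -5.01  0.07] [-0.944 -0.421 -0.011]
7.925 95 0.009412186182473041 28.161504864692688 [ 3.67 -5.77 -0.88] [-1.046 -0.527  0.002]
False 9.6 [5.90187264e-02 7.71620570e-03 6.30270724e-05] 0.05952100382720551 0.009428112121972882 [-4.77 -6.72  7.06] [-1.32e+00  7.67e-01  1.00e-03]
```

View pics/w1.png

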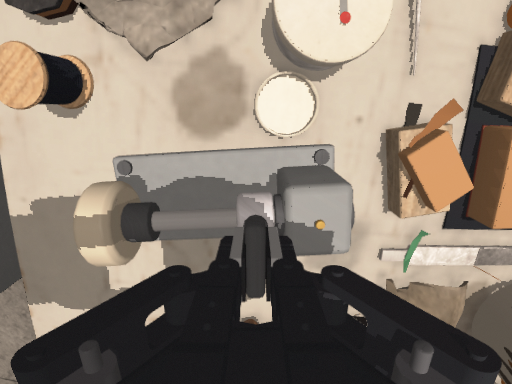

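The view shows the collar (255,208) moved off the sleeve (140,222) and nearly touching the block (280,205). I'll push a bit farther with a force limit to be sure it's on the stop.

Run:
```python
from h import *
a=np.radians(8.2); t=np.array([.4451,.1150,.1254]); u=np.array([np.cos(a),np.sin(a),0])
for L in (.063,.066):
    hit=r.move_straight(t+L*u,down(95),speed=.01,max_force=14)
    s=r.read_state(); print(hit,(s["eef_pos"]-t)@u,np.round(s["contact_force"],2),s["grip_width"])
    if hit: break
# relax sideways load, release, retreat up
command_gripper(.05); s=r.read_state(); print(np.round(s["contact_force"],2))
q=s["eef_pos"]; r.move_straight([q[0],q[1],.26],speed=.12)
snap("wrist","w2"); print(r.read_state()["time_s"],r.read_state()["eef_pos"])
im,d,P=cloud("w2"); Z=P[...,2]
m=((Z>.108)&(Z<.135)).astype(np.uint8)
n,l,st,c=cv2.connectedComponentsWithStats(m)
for i in range(1,n):
    if st[i,4]>80:
        q=P[l==i]; print(st[i],q.mean(0).round(4),cv2.minAreaRect((q[:,:2]*1000).astype(np.float32)))
```

```text
False 0.060007347539100184 [-9.35 -8.05 11.22] 0.0093410088304379
False 0.060765730627483805 [-18.32  -9.62  18.23] 0.009755429909588047
[-1.2  -0.44 -0.08]
12.2917 [0.51016486 0.12459168 0.25918983]
[244 167  11  43 454] [0.5029 0.1253 0.1259] ((502.9469909667969, 123.9400405883789), (9.597691535949707, 39.31402587890625), 4.764716625213623)
[441 258  71  49 669] [0.7644 0.0387 0.1133] ((771.1875610351562, 38.043922424316406), (94.65130615234375, 30.231000900268555), 38.67561721801758)
[483 284  24  12 136] [0.791  0.03   0.1223] ((792.4959106445312, 29.668453216552734), (7.909305095672607, 14.244086265563965), 18.320852279663086)
[483 304  29  38 352] [ 0.8325 -0.0307  0.1141] ((832.298828125, -23.309478759765625), (37.836181640625, 58.61445999145508), 13.961853981018066)
```

View pics/w2.png

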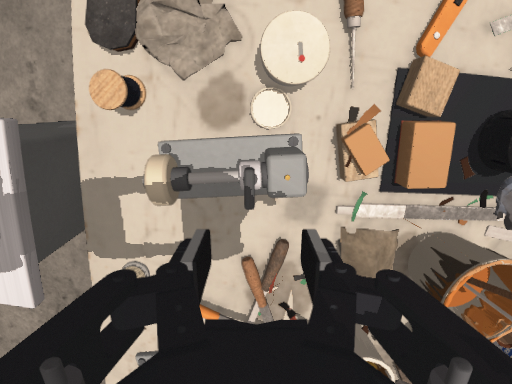

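The bar is now across the shaft at pixel (250,188). It has turned about 85° and moved about 58.5 mm. The collar sits against the block at (262,170), and the push force rose at the stop. The gripper is clear.

```bash
python3 -c "
from h import *
print(r.finish_job())"
```

```text
the job is handed in; nothing more can be done
None
```

I loosened the thick-wheel spindle's set screw by about 85° anticlockwise, slid its collar about 58 mm back against the bearing block and let go with the screw left loose; the twin-disc spindle was not touched, and the job is handed in (verdict not shown).

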